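Swing the cuvette tray into its travel catch and pin it

TASK

The van is about to drive off: stow the swing-out cuvette tray for the journey. Push the tray near its free end so that it swings round its pivot bolt, past the spring roller of the catch, until it is fully home against the stop, then take the lock pin out of its parking bush and put it right down through the hole in the tray's lug into the catch block, and let go of it. Do not force anything, keep the cuvettes standing in their rack, and leave the other things on the worktop where they are.

Things in the scene. Friction and masses are not known exactly. Their poses are not given: they have to be found in the camera images.
- pivot_mount: Aluminium foot plate, 4 mm thick, screwed to the worktop, with the upright shoulder bolt (head 20 mm high) on which the tray swings. Origin: on the pivot axis at worktop level, z up. The tray is home when its x axis points along this body's x to within 6 degrees; swung out, it is turned clockwise seen from above, toward -y, the robot's side. +x leads to the catch block.
- parking_bush (a point): Centre of the top of the parking bush of the lock pin, a 26 mm square block on the pivot mount, 20 mm high: pivot_mount x 2, y -85 mm.
- catch_nominal (a point): Fixed point of the pivot mount, x 160, y 0, 15 mm up: the nominal mouth of the lock bush (10.5 mm bore, down to the worktop) in the catch block. The block is clamped through slots and truly sits up to 15 mm either way along y, which is not measured. Block: from this point 12 mm toward the pivot to 89 mm away, y -30 to 34 mm, top 15 mm high.
- stop_nominal (a point): Fixed point of the pivot mount, x 160, y 20 mm, 20 mm up: nominal face of the rubber-sleeved stop post (10 mm in diameter, top 30 mm up) that the front edge of the lug meets when home. It shifts with the block, up to 15 mm either way along y. A spring roller, 12 mm in diameter, stands 34 mm farther from the pivot, at y -4 mm; its housing is 29 mm high.
- cuvette_tray: Stainless tray, loose on the pivot bolt at one corner (0.5 mm play), on two sliding feet; about 0.4 kg loaded. Origin: on the pivot axis at worktop level; x along the tray from the pivot, z up. Walls 2.5 mm thick, x 12 to 139.5, y -14.5 to 38.5 mm, rim 31 mm high. It starts swung out by 0.45 to 0.75 rad and is swung home anticlockwise by pushing the long wall at -y.
- push_corner (a point): Point on the outer face of the tray's long -y wall near the free end, where to push toward the tray's +y: tray x 118, y -14.5 mm, 18 mm up. Sliding takes 1 to 4 N here; riding up the roller takes up to 12 N over some 7 mm, then draws the tray the last 4 mm home; the rubber stop then gives 1 mm per 15 N or so. Over 25 N is forcing it.
- lock_hole (a point): Centre of the hole in the lug at the tray's free end, on the lug's top face, 20 mm up: tray x 160, y 0. Bore 10 mm, lug 4 mm thick, x 137 to 183, y -14 to 20 mm. When the tray is home the hole stands within 1 mm over the lock bush. The upright stud on the lug's tip (10 mm in diameter, top 28 mm up) rides past the spring roller.
- lock_pin: Loose lock pin, 56 mm long, 0.06 kg, at the start in the parking bush, its collar on the bush. From the tip up: shank 8 mm in diameter, 18 mm long, tip chamfered; steel collar 20 mm in diameter, 4 mm thick; black round grip 14 mm in diameter, 34 mm long. Origin: tip of the shank, z up along the pin. With its collar on the bush or on the lug its tip is 2 mm above the worktop.
- pin_grip (a point): Point on the pin's axis in the middle of its black grip, 44 mm above the tip.
- cuvette_rack: Clear acrylic cuvette rack, 45 x 118 x 31 mm, loose in the tray. Origin: centre of its underside, 8 mm above the worktop; long axis y.
- cuvette_1: Square clear cuvette 12.4 x 12.4 x 45 mm standing in the rack, top about 58 mm above the worktop. Origin: centre of its underside; z up.
- cuvette_2: Another such cuvette in the rack.
- cuvette_3: Another such cuvette in the rack.
- cuvette_4: Another such cuvette in the rack.
- cuvette_5: Another such cuvette in the rack.
- vial_green: Bystander: small capped glass vial with a green band, 23 mm in diameter, 50 mm tall, beyond the tray. Origin: centre of its underside.
- vial_amber: Bystander: small capped glass vial with an amber band, 23 mm in diameter, 50 mm tall, beyond the tray. Origin: centre of its underside.
- steel_tweezers: Bystander: steel tweezers lying flat, 15 x 122 x 7 mm, in front of the black case. Origin: centre of its underside.
- felt_pen: Bystander: felt pen lying, 11 x 137 x 12 mm, in front of the black case. Origin: centre of its underside.

How it is judged (in metres and radians):
On the way:
1. the tray has been swung round to the catch, the pin not yet in the lug (y of lock_hole in the frame of pivot_mount above -0.0175 m and horizontal distance between lock_pin and lock_hole above 0.015 m), for 0.2 s.
At the end, for the whole second after the job is handed in: Tray home; the pin upright (0.15 rad) within 3 mm of the lug hole's centre and down in the block's bush, tip under 4.5 mm above the worktop; pin and tray at rest; the rack level in the tray with all five cuvettes standing in it (0.25 rad) (y of lock_hole in the frame of pivot_mount above -0.0175 m and horizontal distance between lock_pin and lock_hole below 0.003 m and height (world z) of lock_pin below 0.0045 m and angle between each of lock_pin, cuvette_rack's own z axis and vertical below 0.15 rad and linear speed of each of lock_pin, cuvette_tray below 0.01 m/s and angle between each of cuvette_1, cuvette_2, cuvette_3, cuvette_4, cuvette_5's own z axis and vertical below 0.25 rad and distance between each of cuvette_1, cuvette_2, cuvette_3, cuvette_4, cuvette_5 and cuvette_rack below 0.04 m and horizontal distance between cuvette_rack and cuvette_tray below 0.09 m); the robot touches nothing.
It fails at once if the tray is forced: the fingers press on it with more than 25 N (contact force between the fingers and cuvette_tray above 25 N).
It fails at once if the pin is forced: it presses on the tray with more than 25 N (contact force between lock_pin and cuvette_tray above 25 N).
It fails at once if a vial, the tweezers or the felt pen is moved by more than 30 mm (distance of any of vial_green, vial_amber, steel_tweezers, felt_pen from where it was at the start of the episode above 0.03 m).
It also fails if it takes over 72 s, if anything falls off the work surface, if the arm or the gripper's body presses on something with over 40 N, if the wrist force passes 120 N, or if a joint passes its speed limit or range.

ROBOT

A 6-joint arm with a two-finger parallel gripper is mounted at the origin on a cart in front of the work surface, level with it; the furniture and walls round the work are solid. World frame = base frame: x ahead of the robot, y to its left, z up, the work surface at z = 0. Lengths are in mm, angles in rad, forces in N, time in s.
With the tool pointing down it reaches from about 350 to 875 mm from the base axis. Payload 4.2 kg.
Tool frame: the origin (TCP) lies at the centre of the arm's flange, where the gripper is bolted on; the fingertips stand 173 mm ahead of it and the grasp point (between the pads) lies manip.pinch_z ahead of it (manip.pinch_z is the distance from the TCP to the grasp point, in mm); z points along the fingers, y is the line along which they close (so a half turn about z gives the same grasp; the last joint's range is limited). The gripper opens to 85 mm and grips with 20 to 120 N. Pads are 22 mm wide; open, the fingers measure 114 mm over their backs; the gripper's body (76 mm by 85 mm) begins 54 mm behind the grasp point. The pads swing forward as they close: fully open they stand 13 mm farther back than shut.
Start: joints at [1.555, 0.385, 0.008, 0, -1.194, -0.259], TCP at [169.565, 601.538, 404.712] pointing down, gripper open.
Joint ranges: [-3.14, 3.14], [-1.21, 2.06], [-1.07, 1.41], [-3.16, 2.05], [-2.99, -0.16], [-3.1, 3.1]. Speed limits (rad/s): [2.79, 2.79, 3.14, 3.14, 3.14, 3.14].

INTERFACE

Orientations are given as [roll, pitch, yaw] about the fixed x, y, z axes, in that order (R = Rz(yaw) Ry(pitch) Rx(roll)).
In Python, from plant import monitor, cams, manip gives the robot as it stands.
- The arm moves only by the tool apply_moves, never from a script. Its argument "rows" is a list of rows, each a list of 6 numbers: the shift along the tool's x, y, z in mm, then the turn, a rotation vector about the tool's x, y, z in degrees. A call has 1 to 20 rows; each row is the pose to reach, as a shift and turn from the pose commanded when the call began, along the tool's axes at that moment; what a row does not reach only later rows make up. A row lasts 1/12 s, in which the tool goes at most 41.7 mm and 7.16 degrees, less where a joint would pass 70% of its speed; a pose out of reach is approached as far as the arm can. A call with a gripper value outside its range is refused whole. "jaw" is the finger opening in mm, from 0 to 85.4, set as the call begins (left out, the last holds). The fingers move at their own pace and stop on an object; "grip_force" is the grip in N (left out, the last holds). Time passes only in rows, so rows that repeat a pose let the fingers close. It gives the time, the measured TCP pose, the force, the opening and the grip force at its end, in the units of the state.
- monitor.observe(): the state, without advancing time (a new reading comes with each control period).
- cams.capture(name): name is "side" or "top"; returns the picture (480x640x3 uint8, red, green, blue); there is no depth.
- cams.camera_info(name): a dict with "K" (3x3 intrinsics, pixels), "origin" and "attitude" of the camera in the world. Camera axes: x right, y up, looking along -z (the intrinsics and any distortion apply to the point x, -y, -z); pixel columns grow to the right and rows downward; lengths in mm; the calibration is good to about 2 mm. A picture is of the moment at which its call begins. camera_info takes no time and is no camera call.
- manip.hand_in(): hands the job in; it is judged then, once.
The state is a dict: "t": time; "joints": joint angles; "dq": joint speeds; "joint_torque": joint torques, N m; "tcp_pos": TCP position; "orientation": TCP orientation; "wrist_force": force on the tool from outside, world axes, zero at the start; "moment": the same for the moment, N m; "gripper_width": finger opening in mm; "grip_force": force on a finger pad.
Only numpy, scipy, OpenCV 4.12 (cv2) and the standard library are available. Lean on these libraries where they do the work, as an engineer would, in place of code of your own. Each camera call takes 0.05 s, during which the arm holds its last target. There are 200 camera calls.

## Working session

There is one attempt and no reset: what is moved stays moved. The work goes in short steps, Python scripts to look and compute and a tool call to move; the robot and the scene stay as the last step left them, time stands still between calls to the robot, and variables do not carry over. Pictures are saved under pics/ and viewed, at most 10 in all, crops included, and the job is handed in when it is done.

Besides the shell and the picture viewer there is one more tool, called after ">>>" as name(argument=value, ...), one argument or row to a line, values as JSON. apply_moves: Moves the arm, as the interface text tells. Its arguments: {"type":"object","properties":{"rows":{"type":"array"},"jaw":{"type":"number"},"grip_force":{"type":"number"}},"required":["rows"]}

```bash
ls; mkdir -p pics; python3 - <<'E'
from plant import monitor,cams,manip
import cv2
for n in("side","top"):
    cv2.imwrite(f"pics/{n}0.png",cams.capture(n)[:,:,::-1]); print(n,cams.camera_info(n))
print(manip.pinch_z, monitor.observe())
E
```

```text
pics
side {'K': array([[573.83909345,   0.        , 329.51515706],
       [  0.        , 573.83909345, 243.41963243],
       [  0.        ,   0.        ,   1.        ]]), 'origin': array([ -59.33143728, -812.23439803,  595.81048097]), 'attitude': array([ 1.02146584, -0.02336124, -0.72756349])}
top {'K': array([[460.32843389,   0.        , 319.81888116],
       [  0.        , 460.32843389, 237.85654417],
       [  0.        ,   0.        ,   1.        ]]), 'origin': array([ 324.71455153, -194.29401125,  910.31286909]), 'attitude': array([ 0.24426521,  0.00512178, -1.4967337 ])}
154.70000000000002 {'t': 0.1, 'joints': array([ 1.55460016e+00,  3.85472713e-01,  6.77838530e-03, -4.04081249e-04,
       -1.19398913e+00, -2.58581709e-01]), 'dq': array([ 0.00026696, -0.00271997,  0.00144538,  0.00247783,  0.00147114,
        0.00164845]), 'joint_torque': array([-8.97803329e-04, -3.93323100e+01,  1.88929296e+01,  4.19799864e+00,
       -2.61352609e-03,  3.86188788e-06]), 'tcp_pos': array([169.51531127, 601.39056631, 403.74564676]), 'orientation': array([ 3.13967223e+00, -1.19594594e-04, -2.74926797e-01]), 'wrist_force': array([-0.24389878,  0.75683893,  0.79391778]), 'moment': array([-0.04134365,  0.00198965, -0.04258835]), 'grip_force': 0.0, 'gripper_width': 85.26788048912638}
```

View pics/side0.png

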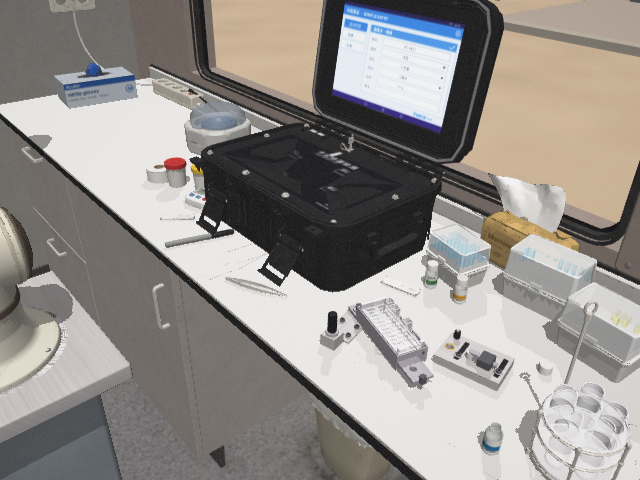

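View pics/top0.png

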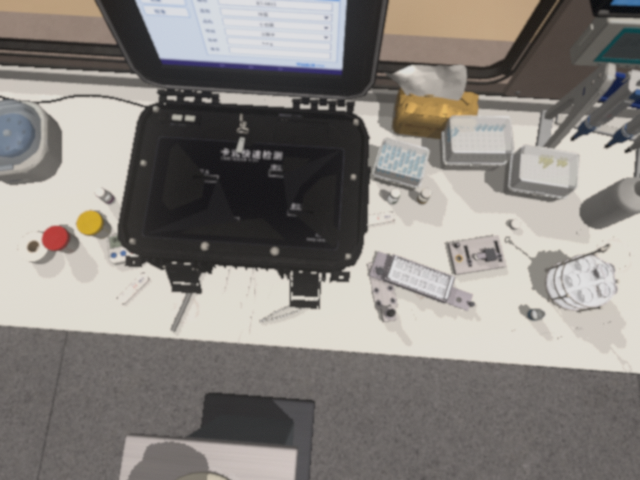

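Side view: pin at (332,323), tray (357,300)-(432,380), catch block (435..515, 330..390). Top view: pin at (390,312), tray (375,255)-(472,303), catch block (447..508, 235..275). Next I'll enlarge the crops.

```bash
python3 - <<'E'
import cv2
s=cv2.imread("pics/side0.png");t=cv2.imread("pics/top0.png")
cv2.imwrite("pics/s1.png",cv2.resize(s[290:396,315:521],(800,412),interpolation=cv2.INTER_CUBIC)) 
cv2.imwrite("pics/t1.png",cv2.resize(t[228:328,360:520],None,fx=5,fy=5,interpolation=cv2.INTER_CUBIC))
E
```

```text
(no output)
```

View pics/s1.png

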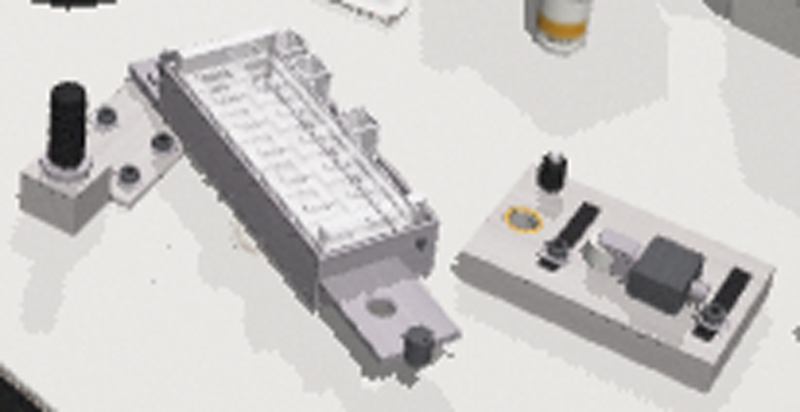

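View pics/t1.png

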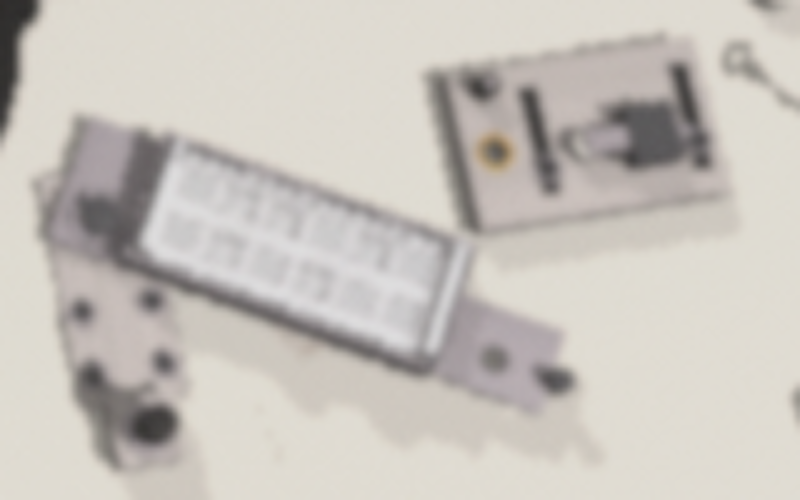

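The side crop shows: grip top (69,88), collar (66,165), lug hole (381,308), stud top (419,333), lock bush (522,219) and stop top (553,160). The matching points in the top crop: hole (495,359), stud (557,378), bush (495,152), stop (482,80), bolt (100,213) and pin (153,424).

```bash
cat > h.py <<'E'
import numpy as np
from plant import cams,monitor,manip
from scipy.spatial.transform import Rotation as Ro
def cam(n):
    c=cams.camera_info(n); return c["K"],np.array(c["origin"]),Ro.from_euler("xyz",c["attitude"]).as_matrix()
def ray(n,u,v):
    K,o,R=cam(n); p=np.linalg.solve(K,[u,v,1]); d=R@np.array([p[0],-p[1],-p[2]]); return o,d/np.linalg.norm(d)
def tri(a,b):
    o1,d1=ray("side",*a);o2,d2=ray("top",*b)
    s=np.linalg.lstsq(np.c_[d1,-d2],o2-o1,rcond=None)[0]
    p,q=o1+s[0]*d1,o2+s[1]*d2; return (p+q)/2,np.linalg.norm(p-q)
def atz(n,p,z):
    o,d=ray(n,*p); return o+d*(z-o[2])/d[2]
def proj(n,P):
    K,o,R=cam(n); c=R.T@(np.asarray(P,float)-o); c=K@np.array([c[0],-c[1],-c[2]]); return c[:2]/c[2]
S=lambda x,y:((x+.5)*206/800-.5+315,(y+.5)*106/412-.5+290)
T=lambda x,y:((x+.5)/5-.5+360,(y+.5)/5-.5+228)
E
python3 - <<'E'
from h import *
np.set_printoptions(precision=1,suppress=True)
D=dict(hole=((381,308),(495,359),20),stud=((419,333),(557,376),28),bush=((522,219),(495,152),15),stop=((553,160),(482,80),30),bolt=((151,73),(100,213),20),pintop=((69,88),(153,424),58))
for k,(a,b,z) in D.items():
    p,e=tri(S(*a),T(*b)); print(k,p,round(e,1),"side@z",atz("side",S(*a),z),"top@z",atz("top",T(*b),z))
print("collar",atz("side",S(66,163),24))
for q in [(455,258),(533,157),(773,268),(708,373)]: print("blk s",atz("side",S(*q),15))
for q in [(437,75),(478,230),(722,192),(690,42)]: print("blk t",atz("top",T(*q),15))
for q in [(432,372),(135,258),(470,238)]: print("tray t",atz("top",T(*q),31))
for q in [(318,250),(165,68),(437,228)]: print("tray s",atz("side",S(*q),31))
E
```

```text
hole [ 442.8 -448.8   18.4] 1.9 side@z [ 440.5 -449.4   20. ] top@z [ 443.3 -449.    20. ]
stud [ 437.2 -470.5   25.5] 1.5 side@z [ 434.4 -471.6   28. ] top@z [ 437.5 -470.2   28. ]
bush [ 525.2 -449.6   14.8] 1.9 side@z [ 524.  -449.4   15. ] top@z [ 525.9 -450.3   15. ]
stop [ 551.9 -441.9   24.9] 1.1 side@z [ 545.9 -445.    30. ] top@z [ 551.  -440.9   30. ]
bolt [ 484.6 -291.5   13.7] 13.7 side@z [ 472.  -294.4   20. ] top@z [ 489.1 -294.9   20. ]
pintop [ 406.  -313.9   57.3] 1.7 side@z [ 406.1 -315.    58. ] top@z [ 405.2 -313.3   58. ]
collar [ 403.1 -317.9   24. ]
blk s [ 486.8 -446.7   15. ]
blk s [ 557.2 -428.9   15. ]
blk s [ 575.4 -528.8   15. ]
blk s [ 509.8 -544.4   15. ]
blk t [ 555.6 -427.2   15. ]
blk t [ 494.1 -443.7   15. ]
blk t [ 516.3 -539.4   15. ]
blk t [ 576.6 -528.    15. ]
tray t [ 435.1 -422.    31. ]
tray t [ 470.5 -307.8   31. ]
tray t [ 487.7 -436.2   31. ]
tray s [ 436.1 -420.9   31. ]
tray s [ 468.6 -305.6   31. ]
tray s [ 479.3 -441.7   31. ]
```

```bash
cat >> h.py <<'E'
def rows(wps,start=None):
    """wps: world (x,y,z,yaw), tool down -> shift/turn rows from current pose"""
    s=monitor.observe(); p=np.array(s["tcp_pos"]) if start is None else np.array(start[:3])
    a=s["orientation"]; R0=Ro.from_euler("xyz",[np.pi,0,a[2] if start is None else start[3]])
    for w in wps:
        r=(R0.inv()*Ro.from_euler("xyz",[np.pi,0,w[3]])).as_rotvec(degrees=True)
        print(np.round(R0.inv().apply(np.array(w[:3])-p),1).tolist()+np.round(r,1).tolist())
E
python3 - <<'E'
from h import *
rows([(400,200,480,-.28),(400,-200,480,-.28),(400,-392,300,-.28)],(169.57,601.54,404.7,-.275))
E
```

```text
[330.8, 323.9, -75.3, 0.0, -0.0, 0.3]
[439.4, 708.8, -75.3, 0.0, -0.0, 0.3]
[491.6, 893.6, 104.7, 0.0, -0.0, 0.3]
```

>>> apply_moves(
  rows=[
    [331, 324, -75, 0, 0, 0],
    [331, 324, -75, 0, 0, 0],
    [331, 324, -75, 0, 0, 0],
    [331, 324, -75, 0, 0, 0],
    [331, 324, -75, 0, 0, 0],
    [331, 324, -75, 0, 0, 0],
    [331, 324, -75, 0, 0, 0],
    [331, 324, -75, 0, 0, 0],
    [331, 324, -75, 0, 0, 0],
    [331, 324, -75, 0, 0, 0],
    [439, 709, -75, 0, 0, 0],
    [439, 709, -75, 0, 0, 0],
    [439, 709, -75, 0, 0, 0],
    [439, 709, -75, 0, 0, 0],
    [439, 709, -75, 0, 0, 0],
    [439, 709, -75, 0, 0, 0],
    [439, 709, -75, 0, 0, 0],
    [439, 709, -75, 0, 0, 0],
    [439, 709, -75, 0, 0, 0],
    [439, 709, -75, 0, 0, 0],
  ],
  jaw=0,
  grip_force=20,
)

```text
t: 1.77
tcp_pos: [397.2, -173.1, 479.2]
orientation: [-3.141, -0.0, -0.275]
wrist_force: [0.6, 0.6, -0.1]
gripper_width: -0.4
grip_force: 0.0
```

```bash
python3 - <<'E'
from h import *
s=monitor.observe(); print(s["t"],s["joints"],s["tcp_pos"],s["orientation"])
rows([(400,-392,260,-.29),(400,-392,188,-.29)])
E
```

```text
1.7667 [-3.34169600e-02 -1.82768888e-03 -2.95059632e-01 -2.90592637e-04
 -1.27715741e+00  1.32948725e+00] [ 397.23727917 -173.13407032  479.23429065] [-3.14122527e+00 -3.28687165e-04 -2.74810154e-01]
[62.1, 209.9, 219.2, 0.0, -0.0, 0.9]
[62.1, 209.9, 291.2, 0.0, -0.0, 0.9]
```

>>> apply_moves(
  rows=[
    [62, 195, 200, 0, 0, -1],
    [62, 195, 200, 0, 0, -1],
    [62, 195, 200, 0, 0, -1],
    [62, 195, 200, 0, 0, -1],
    [62, 195, 200, 0, 0, -1],
    [62, 195, 200, 0, 0, -1],
    [62, 195, 200, 0, 0, -1],
    [62, 195, 200, 0, 0, -1],
    [62, 195, 200, 0, 0, -1],
  ],
)

```text
t: 2.52
tcp_pos: [404.1, -376.4, 276.6]
orientation: [-3.14, 0.005, -0.26]
wrist_force: [0.6, 0.1, 0.2]
gripper_width: -0.1
grip_force: 0.0
```

```bash
python3 - <<'E'
from h import *
s=monitor.observe(); print(s["t"],s["tcp_pos"],s["orientation"],s["wrist_force"])
rows([(400,-392,188,-.29)])
E
```

```text
2.5167 [ 404.14676204 -376.44120347  276.5875323 ] [-3.14037138  0.00543553 -0.25986391] [0.62026397 0.13677218 0.20476514]
[-0.0, 16.1, 88.6, -0.0, -0.0, 1.7]
```

>>> apply_moves(
  rows=[
    [0, 16, 40, 0, 0, 1.7],
    [0, 16, 70, 0, 0, 1.7],
    [0, 16, 88, 0, 0, 1.7],
    [0, 16, 88, 0, 0, 1.7],
    [0, 16, 88, 0, 0, 1.7],
    [0, 16, 88, 0, 0, 1.7],
  ],
)

```text
t: 3.02
tcp_pos: [401.9, -390.9, 193.5]
orientation: [3.14, -0.004, -0.285]
wrist_force: [-0.4, -1.0, 0.4]
gripper_width: -0.2
grip_force: 0.0
```

```bash
python3 - <<'E'
from h import *
import cv2
s=monitor.observe(); print(s["t"],s["tcp_pos"],s["orientation"],s["wrist_force"])
a=cams.capture("side")[270:400,300:500,::-1]
cv2.imwrite("pics/s2.png",cv2.resize(a,None,fx=4,fy=4,interpolation=cv2.INTER_CUBIC))
P=np.array([488,-295.7])
p=[s["tcp_pos"][0],s["tcp_pos"][1],187,s["orientation"][2]]
# arc: contact centre tray (118,-25.5) at tray yaw th
W=[]
for th in np.linspace(-1.862,-1.335,9):
    c,q=np.cos(th),np.sin(th); W.append((P[0]+118*c+25.5*q,P[1]+118*q-25.5*c,s["tcp_pos"][2],th+np.pi/2))
print(np.round(W,2)); rows(W)
E
```

```text
3.0167 [ 401.86666794 -390.92059344  193.50566801] [ 3.1403183  -0.0039815  -0.28528257] [-0.35975552 -1.04588958  0.37951528]
[[ 4.2970e+02 -4.0141e+02  1.9351e+02 -2.9000e-01]
 [ 4.3678e+02 -4.0502e+02  1.9351e+02 -2.3000e-01]
 [ 4.4409e+02 -4.0815e+02  1.9351e+02 -1.6000e-01]
 [ 4.5159e+02 -4.1080e+02  1.9351e+02 -9.0000e-02]
 [ 4.5924e+02 -4.1295e+02  1.9351e+02 -3.0000e-02]
 [ 4.6702e+02 -4.1459e+02  1.9351e+02  4.0000e-02]
 [ 4.7489e+02 -4.1571e+02  1.9351e+02  1.0000e-01]
 [ 4.8282e+02 -4.1631e+02  1.9351e+02  1.7000e-01]
 [ 4.9077e+02 -4.1639e+02  1.9351e+02  2.4000e-01]]
[29.7, 2.1, 0.2, 0.0, -0.0, 0.3]
[37.5, 3.6, 0.2, 0.0, 0.0, -3.5]
[45.4, 4.6, 0.2, 0.0, 0.0, -7.2]
[53.3, 5.0, 0.2, -0.0, 0.0, -11.0]
[61.3, 4.9, 0.2, -0.0, 0.0, -14.8]
[69.2, 4.3, 0.2, 0.0, 0.0, -18.6]
[77.1, 3.1, 0.2, 0.0, 0.0, -22.3]
[84.8, 1.5, 0.2, 0.0, 0.0, -26.1]
[92.5, -0.7, 0.2, -0.0, 0.0, -29.9]
```

View pics/s2.png

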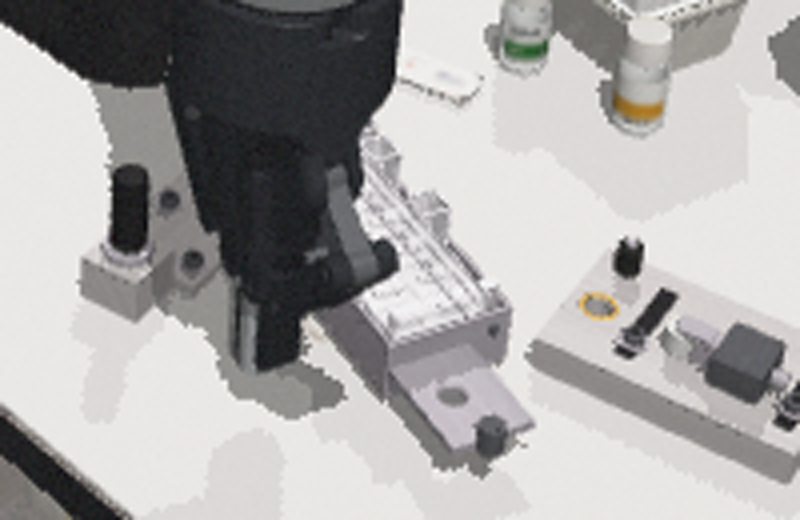

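The picture shows the closed fingers standing clear in front of the tray's near wall, with the tip at crop (265,365) and the pin untouched. I'll push in an arc.

>>> apply_moves(
  rows=[
    [8, 1, 2, 0, 0, 0],
    [16, 1, 3, 0, 0, 0],
    [21, 2, 4, 0, 0, 0],
    [25, 2, 4, 0, 0, 0],
    [28, 2, 4, 0, 0, 0],
    [31, 2.3, 4, 0, 0, -0.5],
    [34, 3, 4, 0, 0, -2],
    [37.5, 3.6, 4, 0, 0, -3.5],
    [41.5, 4.2, 4, 0, 0, -5.3],
    [45.4, 4.6, 4, 0, 0, -7.2],
    [49.4, 4.8, 4, 0, 0, -9],
    [53.3, 5, 4, 0, 0, -11],
    [57.3, 5, 4, 0, 0, -13],
    [61.3, 4.9, 4, 0, 0, -14.8],
    [61.3, 4.9, 4, 0, 0, -14.8],
  ],
)

```text
t: 4.32
tcp_pos: [458.0, -413.3, 186.9]
orientation: [-3.141, 0.002, -0.028]
wrist_force: [-1.3, -0.8, 0.8]
gripper_width: 0.2
grip_force: 0.7
```

```bash
python3 - <<'E'
from h import *
import cv2
s=monitor.observe(); print(s["t"],s["tcp_pos"],s["orientation"],s["wrist_force"])
a=cams.capture("top")[228:328,360:520,::-1];b=cams.capture("side")[290:396,315:521,::-1]
a=cv2.resize(a,(400,250),interpolation=cv2.INTER_CUBIC);b=cv2.resize(b,(486,250),interpolation=cv2.INTER_CUBIC)
b=cv2.resize(b,(400,206)); 
import numpy as np
cv2.imwrite("pics/c3.png",cv2.resize(np.vstack([a,b]),None,fx=1.3,fy=1.3))
W=[];P=np.array([488,-295.7])
for th in (-1.532,-1.466,-1.4,-1.335):
    c,q=np.cos(th),np.sin(th); W.append((P[0]+118*c+25.5*q,P[1]+118*q-25.5*c,186,th+np.pi/2))
print(np.round(W,2)); rows(W)
E
```

```text
4.3167 [ 457.97676401 -413.3323639   186.8694154 ] [-3.14107802e+00  1.63138240e-03 -2.81173151e-02] [-1.25868724 -0.75481738  0.78927555]
[[ 4.6710e+02 -4.1460e+02  1.8600e+02  4.0000e-02]
 [ 4.7498e+02 -4.1572e+02  1.8600e+02  1.0000e-01]
 [ 4.8293e+02 -4.1632e+02  1.8600e+02  1.7000e-01]
 [ 4.9077e+02 -4.1639e+02  1.8600e+02  2.4000e-01]]
[9.3, 1.1, 0.9, 0.0, 0.0, -3.9]
[17.2, 2.0, 0.9, 0.0, 0.0, -7.7]
[25.1, 2.4, 0.9, 0.0, 0.0, -11.5]
[33.0, 2.2, 0.9, -0.0, 0.0, -15.2]
```

View pics/c3.png

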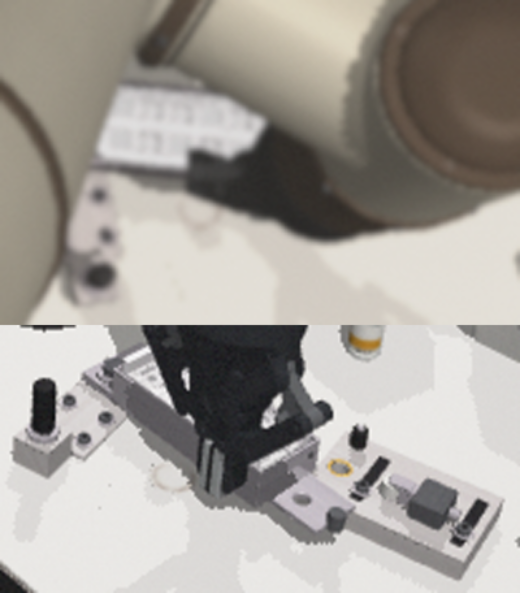

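The tray is following: the hole at (302,500) is now just short of the bush at (341,467), and the cuvettes are still standing. I'll go on more slowly.

>>> apply_moves(
  rows=[
    [3, 0.4, 0, 0, 0, -1.3],
    [6, 0.8, 0, 0, 0, -2.6],
    [9.3, 1.1, 0, 0, 0, -3.9],
    [12, 1.4, 0, 0, 0, -5.2],
    [14, 1.7, 0, 0, 0, -6.2],
    [16, 1.9, 0, 0, 0, -7.2],
    [18, 2, 0, 0, 0, -8.2],
    [19, 2.1, 0, 0, 0, -8.6],
    [20, 2.1, 0, 0, 0, -9],
  ],
)

```text
t: 5.17
tcp_pos: [478.2, -415.8, 187.1]
orientation: [-3.142, 0.0, 0.129]
wrist_force: [-2.0, -0.5, -0.1]
gripper_width: 0.2
grip_force: 1.0
```

```bash
python3 - <<'E'
from h import *
s=monitor.observe(); print(s["t"],s["tcp_pos"],s["orientation"],s["wrist_force"])
E
```

```text
5.1667 [ 478.23500729 -415.75369066  187.12894046] [-3.14156912e+00  1.13081492e-05  1.29136643e-01] [-2.04824636 -0.52263699 -0.1153679 ]
```

>>> apply_moves(
  rows=[
    [1, 0.1, 0, 0, 0, -0.5],
    [2, 0.1, 0, 0, 0, -1],
    [3, 0.2, 0, 0, 0, -1.4],
    [4, 0.2, 0, 0, 0, -1.9],
    [5, 0.2, 0, 0, 0, -2.3],
    [5, 0.2, 0, 0, 0, -2.3],
  ],
)

```text
t: 5.67
tcp_pos: [483.2, -415.3, 187.2]
orientation: [-3.142, 0.0, 0.169]
wrist_force: [-1.5, -1.4, -0.5]
gripper_width: -0.0
grip_force: 1.0
```

>>> apply_moves(
  rows=[
    [1, 0.2, 0, 0, 0, -0.5],
    [2, 0.3, 0, 0, 0, -1],
    [3, 0.3, 0, 0, 0, -1.4],
    [3, 0.3, 0, 0, 0, -1.4],
  ],
)

```text
t: 6.0
tcp_pos: [484.8, -415.4, 187.1]
orientation: [-3.14, 0.004, 0.193]
wrist_force: [-6.3, -3.3, 1.7]
gripper_width: -0.1
grip_force: 3.4
```

>>> apply_moves(
  rows=[
    [1, 0, 0, 0, 0, -0.5],
    [2, 0, 0, 0, 0, -1],
    [2, 0, 0, 0, 0, -1],
  ],
)

```text
t: 6.25
tcp_pos: [487.5, -415.0, 187.2]
orientation: [-3.141, 0.001, 0.21]
wrist_force: [-1.8, -1.3, -0.3]
gripper_width: -0.0
grip_force: 1.3
```

>>> apply_moves(
  rows=[
    [1, 0, 0, 0, 0, -0.5],
    [1.5, 0, 0, 0, 0, -0.7],
    [1.5, 0, 0, 0, 0, -0.7],
  ],
)

```text
t: 6.5
tcp_pos: [490.3, -414.1, 187.3]
orientation: [3.141, -0.001, 0.224]
wrist_force: [0.2, -0.0, -0.0]
gripper_width: 0.1
grip_force: 0.0
```

>>> apply_moves(
  rows=[
    [1, 0, 0, 0, 0, -0.5],
    [1.5, 0, 0, 0, 0, -0.7],
    [1.5, 0, 0, 0, 0, -0.7],
  ],
)

```text
t: 6.75
tcp_pos: [490.9, -414.2, 187.3]
orientation: [-3.142, 0.0, 0.235]
wrist_force: [-3.4, -2.0, 0.8]
gripper_width: -0.3
grip_force: 1.4
```

>>> apply_moves(
  rows=[
    [0.5, 0, 0, 0, 0, 0],
    [1, 0, 0, 0, 0, 0],
    [1, 0, 0, 0, 0, 0],
  ],
)

```text
t: 7.0
tcp_pos: [491.3, -414.2, 187.3]
orientation: [-3.141, 0.002, 0.235]
wrist_force: [-3.0, -3.7, 1.8]
gripper_width: -0.3
grip_force: 2.5
```

```bash
python3 - <<'E'
from h import *
import cv2
b=cams.capture("side")[330:390,385:465,::-1]
cv2.imwrite("pics/s4.png",cv2.resize(b,None,fx=8,fy=8,interpolation=cv2.INTER_CUBIC))
E
```

```text
(no output)
```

View pics/s4.png

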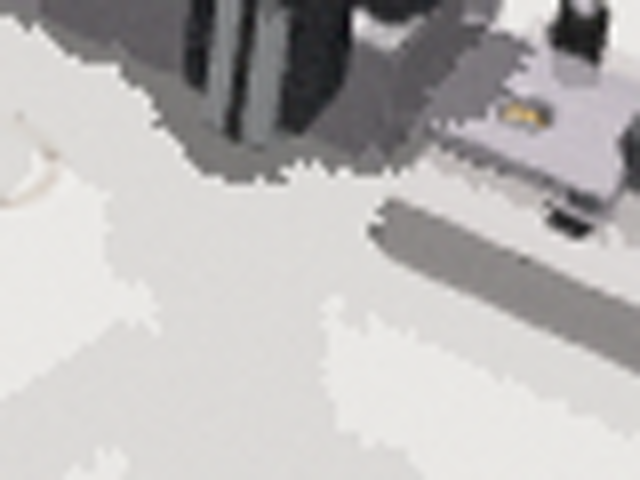

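The lug now lies over the block by the stop. The hole is at crop (525,112), with the yellow bush showing through it. I'll check that against the bush position.

```bash
python3 - <<'E'
from h import *
h=((525+.5)/8-.5+385,(112+.5)/8-.5+330)
print(h,atz("side",h,20),"bush",atz("side",S(522,219),15),proj("side",(524,-449.4,20)))
print(monitor.observe()["wrist_force"])
rows([(461,-422,187,.235),(461,-422,260,.235),(405,-315,300,-1.335)])
E
```

```text
(450.1875, 343.5625) [ 524.65477032 -450.21026518   20.        ] bush [ 524.03073042 -449.36564327   15.        ] [449.48729229 343.47484444]
[-4.86463129 -3.46791828  2.27967776]
[-31.3, 0.6, 0.3, 0.0, 0.0, -0.0]
[-31.3, 0.6, -72.7, 0.0, 0.0, -0.0]
[-60.9, -116.5, -112.7, -0.0, -0.0, 89.9]
```

Home to within about 1 mm. I'll back off, rise, turn 90°, open, and go above the pin.

>>> apply_moves(
  rows=[
    [-12, 0, 0, 0, 0, 0],
    [-30, 0, 0, 0, 0, 0],
    [-31, 1, -35, 0, 0, 0],
    [-31, 1, -73, 0, 0, 7],
    [-61, -60, -113, 0, 0, 14],
    [-61, -116, -113, 0, 0, 21],
    [-61, -116, -113, 0, 0, 28],
    [-61, -116, -113, 0, 0, 35],
    [-61, -116, -113, 0, 0, 42],
    [-61, -116, -113, 0, 0, 49],
    [-61, -116, -113, 0, 0, 56],
    [-61, -116, -113, 0, 0, 63],
    [-61, -116, -113, 0, 0, 70],
    [-61, -116, -113, 0, 0, 77],
    [-61, -116, -113, 0, 0, 84],
    [-61, -116, -113, 0, 0, 90],
    [-61, -116, -113, 0, 0, 90],
    [-61, -116, -113, 0, 0, 90],
  ],
)

```text
t: 8.55
tcp_pos: [405.4, -315.1, 300.2]
orientation: [-3.141, -0.0, -1.333]
wrist_force: [0.4, 0.1, 0.3]
gripper_width: 0.1
grip_force: 0.0
```

>>> apply_moves(
  rows=[
    [0, 0, 0, 0, 0, 0],
    [0, 0, 0, 0, 0, 0],
    [0, 0, 0, 0, 0, 0],
    [0, 0, 0, 0, 0, 0],
    [0, 0, 0, 0, 0, 0],
  ],
  jaw=45,
)

```text
t: 8.97
tcp_pos: [405.6, -315.2, 300.2]
orientation: [-3.141, -0.0, -1.336]
wrist_force: [-0.3, -0.3, 0.5]
gripper_width: 45.3
grip_force: 0.0
```

```bash
python3 - <<'E'
from h import *
s=monitor.observe(); print(s["t"],s["tcp_pos"],s["orientation"],s["wrist_force"],s["gripper_width"])
rows([(405.2,-315,230,-1.335),(405.2,-315,207,-1.335)])
E
```

```text
8.9667 [ 405.63563995 -315.24129654  300.16433328] [-3.14148431e+00 -3.54586964e-05 -1.33554314e+00] [-0.323825   -0.30372719  0.51844853] 45.349413762930055
[-0.3, 0.4, 70.2, 0.0, 0.0, -0.0]
[-0.3, 0.4, 93.2, 0.0, 0.0, -0.0]
```

>>> apply_moves(
  rows=[
    [0, 0.4, 30, 0, 0, 0],
    [0, 0.4, 60, 0, 0, 0],
    [0, 0.4, 80, 0, 0, 0],
    [0, 0.4, 93, 0, 0, 0],
    [0, 0.4, 93, 0, 0, 0],
    [0, 0.4, 93, 0, 0, 0],
  ],
)

```text
t: 9.47
tcp_pos: [405.3, -315.4, 206.8]
orientation: [3.14, 0.001, -1.336]
wrist_force: [0.5, 0.1, 0.7]
gripper_width: 45.1
grip_force: 0.0
```

```bash
python3 - <<'E'
from h import *
import cv2
s=monitor.observe(); print(s["t"],s["tcp_pos"],s["wrist_force"])
a=cams.capture("side")[285:365,295:395,::-1]
cv2.imwrite("pics/s5.png",cv2.resize(a,None,fx=6,fy=6,interpolation=cv2.INTER_CUBIC))
E
```

```text
9.4667 [ 405.34045241 -315.39182319  206.80704775] [0.4557965  0.14021776 0.6826983 ]
```

View pics/s5.png

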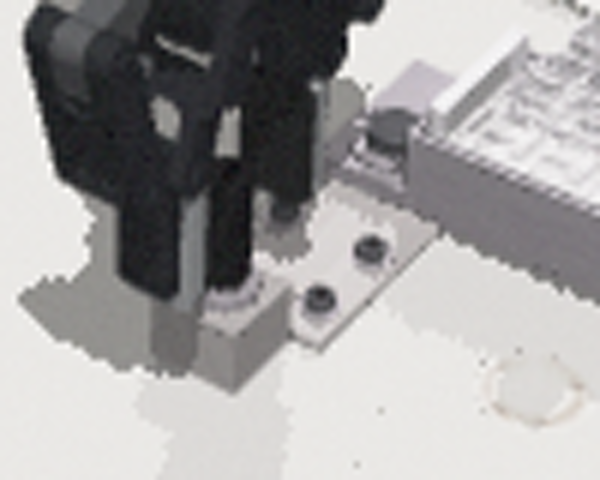

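The pin grip at (230,230) stands between the fingers, which are at (150,240) and (285,150). I'll close them.

>>> apply_moves(
  rows=[
    [0, 0, 0, 0, 0, 0],
    [0, 0, 0, 0, 0, 0],
    [0, 0, 0, 0, 0, 0],
    [0, 0, 0, 0, 0, 0],
    [0, 0, 0, 0, 0, 0],
    [0, 0, 0, 0, 0, 0],
    [0, 0, 0, 0, 0, 0],
    [0, 0, 0, 0, 0, 0],
  ],
  jaw=0,
  grip_force=40,
)

```text
t: 10.18
tcp_pos: [405.6, -315.5, 208.3]
orientation: [-3.14, -0.001, -1.335]
wrist_force: [-0.1, 1.9, 6.5]
gripper_width: 12.6
grip_force: 39.2
```

>>> apply_moves(
  rows=[
    [0, 0, -5, 0, 0, 0],
    [0, 0, -12, 0, 0, 0],
    [0, 0, -25, 0, 0, 0],
    [0, 0, -45, 0, 0, 0],
    [0, 0, -60, 0, 0, 0],
    [0, 0, -60, 0, 0, 0],
    [0, 0, -60, 0, 0, 0],
  ],
)

```text
t: 10.77
tcp_pos: [405.2, -315.3, 268.0]
orientation: [-3.14, -0.001, -1.336]
wrist_force: [-0.8, -0.4, -0.8]
gripper_width: 12.2
grip_force: 39.1
```

```bash
python3 - <<'E'
from h import *
s=monitor.observe(); print(s["t"],s["tcp_pos"],s["orientation"],s["wrist_force"],s["gripper_width"])
rows([(524.5,-450,267,-1.335),(524.5,-450,232,-1.335)])
E
```

```text
10.7667 [ 405.15380909 -315.27236118  267.96150536] [-3.13981818e+00 -8.22989363e-04 -1.33627078e+00] [-0.8476833  -0.41146075 -0.78579072] 12.228729404559887
[158.8, -84.8, 1.0, 0.0, 0.0, -0.1]
[158.8, -84.8, 36.0, 0.0, 0.0, -0.1]
```

>>> apply_moves(
  rows=[
    [0, 0, -30, 0, 0, 0],
    [0, 0, -32, 0, 0, 0],
    [30, -20, -32, 0, 0, 0],
    [60, -40, -32, 0, 0, 0],
    [90, -55, -32, 0, 0, 0],
    [120, -70, -32, 0, 0, 0],
    [145, -80, -32, 0, 0, 0],
    [157, -84, -32, 0, 0, 0],
    [159, -85, -20, 0, 0, 0],
    [159, -85, 5, 0, 0, 0],
    [159, -85, 28, 0, 0, 0],
    [159, -85, 35, 0, 0, 0],
    [159, -85, 35, 0, 0, 0],
    [159, -85, 35, 0, 0, 0],
    [159, -85, 35, 0, 0, 0],
  ],
)

```text
t: 12.02
tcp_pos: [525.2, -450.1, 233.5]
orientation: [-3.14, -0.002, -1.335]
wrist_force: [-0.5, 0.5, -0.5]
gripper_width: 12.3
grip_force: 39.4
```

```bash
python3 - <<'E'
from h import *
import cv2
s=monitor.observe(); print(s["t"],s["tcp_pos"],s["orientation"],s["wrist_force"])
a=cams.capture("side")[305:365,415:495,::-1]
cv2.imwrite("pics/s6.png",cv2.resize(a,None,fx=10,fy=10,interpolation=cv2.INTER_CUBIC))
t=cams.capture("top");cv2.imwrite("pics/t6.png",t[:,:,::-1])
print(proj("side",(524.5,-450,20)),proj("top",(524.5,-450,20)))
E
```

```text
12.0167 [ 525.24632717 -450.10914144  233.47358271] [-3.14015182e+00 -1.66564259e-03 -1.33536503e+00] [-0.47960594  0.46252693 -0.54463753]
[450.01206055 343.53540056] [459.18864793 258.18463722]
```

View pics/s6.png

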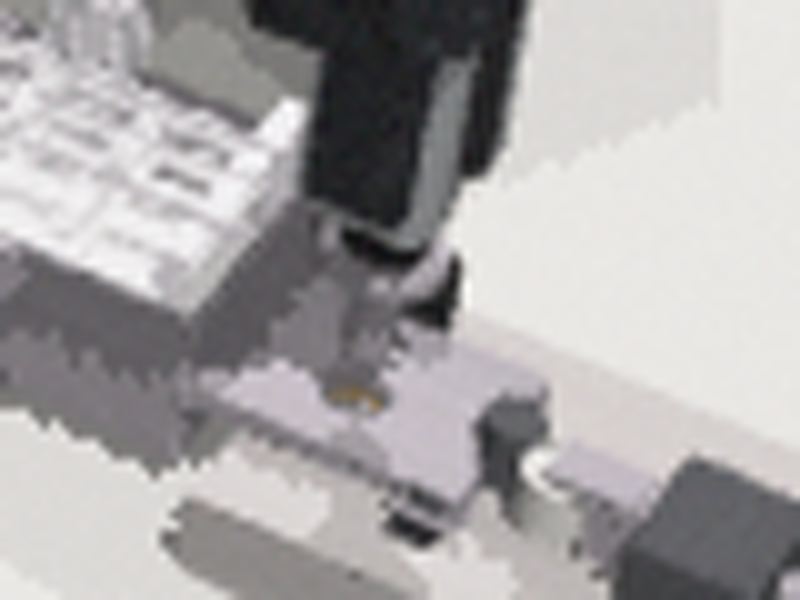

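The pin shank hangs over the lug. The collar is about (388,270), the shank tip about (368,365), and the hole centre about (355,396) with the yellow bush inside. I'll compare these with projections.

```bash
python3 - <<'E'
from h import *
import cv2
C=lambda P:np.round((proj("side",P)-[415,305]+.5)*10-.5,0)
for z in (28.5,46.5,48.5): print(z,C((525.2,-450.1,z)))
print("hole",C((525,-450,20)), "d/dx",C((535,-450,20))-C((525,-450,20)),"d/dy",C((525,-440,20))-C((525,-450,20)))
print("hole meas",atz("side",((355+.5)/10-.5+415,(396+.5)/10-.5+305),20))
a=cv2.imread("pics/s6.png")
# contrast-stretched zoom of shank/hole area
g=cv2.createCLAHE(3,(4,4)).apply(cv2.cvtColor(a[200:440,260:500],cv2.COLOR_BGR2GRAY))
t=cv2.imread("pics/t6.png")[228:288,420:500]
o=np.hstack([cv2.cvtColor(cv2.resize(g,(480,480)),cv2.COLOR_GRAY2BGR),cv2.resize(t,(320,240))[np.r_[0:240,[239]*240]]])
cv2.imwrite("pics/c7.png",o)
E
```

```text
28.5 [366. 345.]
46.5 [382. 252.]
48.5 [384. 242.]
hole [357. 388.] d/dx [ 41. -28.] d/dy [-53. -33.]
hole meas [ 523.43691123 -450.90617655   20.        ]
```

View pics/c7.png

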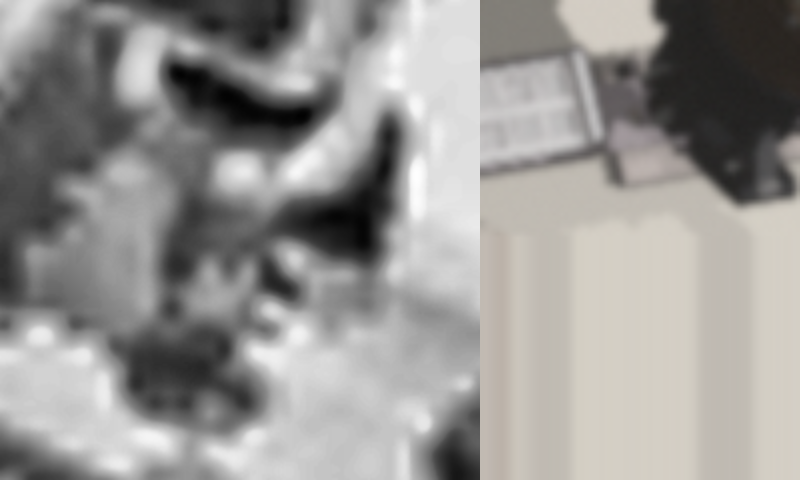

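```bash
python3 - <<'E'
from h import *
a=cams.capture("side").astype(int)
print("gray; cols 444..464"); 
for r in range(325,350): print(r,a[r,444:465].mean(1).astype(int))
print("R-B")
for r in range(340,348): print(r,(a[r,444:465,0]-a[r,444:465,2]))
s=monitor.observe();print(s["tcp_pos"])
E
```

```text
gray; cols 444..464
325 [ 97  91  98  82  55  47  40  33  35  30  36  38 105 129 126 115 153 231
 231 231 230]
326 [ 91  90  63  77 101  97  84  57  41  32  32  50 105 129 122 129 193 232
 231 231 231]
327 [ 89  90  54 107 124  68  76  95  82  56  41 107 126 126 125 175 230 231
 232 231 230]
328 [ 89  90  77 117 123  53  26  42  75  95  99 127 128 124 139 215 230 231
 231 231 232]
329 [ 90  89  86 105 120  63  33  20  28  27  52  98 122  80 116 197 217 231
 231 232 231]
330 [ 89  91  83  81  88  88  61  40  32  30  32  24  25  77 165 192 168 229
 232 230 232]
331 [ 88  87  89  86  91  93  94  98  77  46  47  49  71 162 162 160  58 191
 232 231 231]
332 [ 89  87  92  96  93  97  97 166 111 100 100 101 163 159 164 116  35 195
 231 231 232]
333 [ 91  89 119 126 126 109  95 100 150 151 163 166 161 138 124  65  43 231
 230 231 232]
334 [119 121 119 119 119 124  86 109 133 127 131 130 126 129  72  37  84 229
 231 231 231]
335 [ 92 119 124 118 119 108  85  92 100  98 104  69  42  36  39  37  85 225
 229 230 232]
336 [121 123 119 123 122 108  89  98  96 102  97  87  51  40  34  36 165 207
 2
[... 1094 characters left out ...]
  52  59]
349 [130 121 125 158 151 159 162 164 163 190 194 196 197 196 196 194 194 194
 157  59  63]
R-B
340 [ 0  2 -1 -1  1 -2 -2 -2  1 -2 -1 -1 -2  0 -1 -2  0  0  0  2  3]
341 [ 0  1  1 -1  0  0  1 -1  0 -2  1 -1  0 -2 -2 -1  0  0 -2  0  0]
342 [-1  1 -2  0  1  0  1 -1  1  1 -1  1  1 -1 -1  1  0 -2 -2  0 -2]
343 [-1  0 -2 -2  2 17 21  2  1 -1 -1  1  0  1 -1 -1 -2  2 -1  1 -2]
344 [-2 -1 -3 -1 34 36 52 32 20  0  0  1  1  1 -1  0 -1  2 -1  1  0]
345 [ 1 -2  1  0  2  1  5  4 49 -1 -1  1  0  1  1 -4 -2 -1  1  0 -5]
346 [-1  2  0  0 -4  0  3  1  2 -2  1  2 -1  2  0  1  1 -1  2 -2 -3]
347 [ 0  1  3  1 -1 -1  1 -1  0  2 -1 -2  1  1 -2 -1  0 -1 -2 -2 -4]
[ 525.17037269 -450.21015567  233.7212432 ]
```

The side-view pixels put the hole centre at (450.2,343.6) and the shank axis at about (451.85,336.5). That means a shift of about (-0.6,+0.4) mm in world, or tool (-0.5,+0.5). I'll lower gently and watch the force.

>>> apply_moves(
  rows=[
    [-0.5, 0.5, 2, 0, 0, 0],
    [-0.5, 0.5, 4, 0, 0, 0],
    [-0.5, 0.5, 6, 0, 0, 0],
    [-0.5, 0.5, 7, 0, 0, 0],
    [-0.5, 0.5, 8, 0, 0, 0],
    [-0.5, 0.5, 8, 0, 0, 0],
  ],
)

```text
t: 12.67
tcp_pos: [524.4, -449.8, 223.9]
orientation: [3.141, 0.0, -1.336]
wrist_force: [-0.4, 0.1, -0.8]
gripper_width: 12.5
grip_force: 39.4
```

>>> apply_moves(
  rows=[
    [0, 0, 0.5, 0, 0, 0],
    [0, 0, 1, 0, 0, 0],
    [0, 0, 1, 0, 0, 0],
  ],
)

```text
t: 12.92
tcp_pos: [524.4, -449.9, 223.3]
orientation: [-3.141, -0.0, -1.336]
wrist_force: [0.0, -0.7, -0.3]
gripper_width: 12.5
grip_force: 39.4
```

>>> apply_moves(
  rows=[
    [0, 0, 0.5, 0, 0, 0],
    [0, 0, 1, 0, 0, 0],
    [0, 0, 1, 0, 0, 0],
  ],
)

```text
t: 13.17
tcp_pos: [524.5, -449.8, 222.2]
orientation: [-3.141, -0.0, -1.336]
wrist_force: [1.0, 0.1, -0.6]
gripper_width: 12.3
grip_force: 39.3
```

>>> apply_moves(
  rows=[
    [0, 0, 1, 0, 0, 0],
    [0, 0, 2, 0, 0, 0],
    [0, 0, 2, 0, 0, 0],
  ],
)

```text
t: 13.42
tcp_pos: [524.6, -449.8, 220.1]
orientation: [-3.141, -0.0, -1.336]
wrist_force: [2.0, 1.4, -0.0]
gripper_width: 12.6
grip_force: 39.2
```

>>> apply_moves(
  rows=[
    [0, 0, 1, 0, 0, 0],
    [0, 0, 2, 0, 0, 0],
    [0, 0, 2, 0, 0, 0],
  ],
)

```text
t: 13.67
tcp_pos: [524.5, -449.8, 218.2]
orientation: [-3.141, -0.0, -1.336]
wrist_force: [1.9, 0.3, 0.1]
gripper_width: 12.6
grip_force: 39.2
```

>>> apply_moves(
  rows=[
    [0, 0, 1, 0, 0, 0],
    [0, 0, 2, 0, 0, 0],
    [0, 0, 2, 0, 0, 0],
  ],
)

```text
t: 13.92
tcp_pos: [524.5, -449.8, 216.1]
orientation: [-3.141, -0.0, -1.336]
wrist_force: [3.7, 1.8, -0.3]
gripper_width: 12.3
grip_force: 39.2
```

It's entering, with a small side load in +x. I'll ease over that way and go on down.

>>> apply_moves(
  rows=[
    [0, -0.4, 1, 0, 0, 0],
    [0, -0.4, 2, 0, 0, 0],
    [0, -0.4, 3, 0, 0, 0],
    [0, -0.4, 3, 0, 0, 0],
  ],
)

```text
t: 14.25
tcp_pos: [524.6, -449.7, 212.8]
orientation: [3.141, 0.0, -1.336]
wrist_force: [2.0, 1.4, 0.5]
gripper_width: 12.4
grip_force: 39.3
```

>>> apply_moves(
  rows=[
    [0, -0.2, 1, 0, 0, 0],
    [0, -0.2, 2, 0, 0, 0],
    [0, -0.2, 2, 0, 0, 0],
  ],
)

```text
t: 14.5
tcp_pos: [524.7, -449.7, 210.8]
orientation: [3.141, 0.0, -1.336]
wrist_force: [1.6, 0.5, -0.6]
gripper_width: 12.6
grip_force: 39.3
```

>>> apply_moves(
  rows=[
    [0, -0.2, 1, 0, 0, 0],
    [0, -0.2, 1.5, 0, 0, 0],
    [0, -0.2, 1.5, 0, 0, 0],
  ],
)

```text
t: 14.75
tcp_pos: [524.8, -449.6, 209.3]
orientation: [3.141, 0.001, -1.336]
wrist_force: [0.6, 0.7, -0.5]
gripper_width: 12.3
grip_force: 39.3
```

>>> apply_moves(
  rows=[
    [0, 0, 0.5, 0, 0, 0],
    [0, 0, 1, 0, 0, 0],
    [0, 0, 1, 0, 0, 0],
  ],
)

```text
t: 15.0
tcp_pos: [524.8, -449.6, 208.4]
orientation: [3.141, 0.001, -1.336]
wrist_force: [0.7, 1.1, -1.0]
gripper_width: 12.1
grip_force: 39.2
```

>>> apply_moves(
  rows=[
    [0, 0, 0.5, 0, 0, 0],
    [0, 0, 0.7, 0, 0, 0],
    [0, 0, 0.7, 0, 0, 0],
  ],
)

```text
t: 15.25
tcp_pos: [524.9, -449.7, 208.2]
orientation: [3.141, 0.0, -1.336]
wrist_force: [-0.4, 0.4, 2.4]
gripper_width: 12.2
grip_force: 39.4
```

Seated: the force is rising at z 208.2, and the grasp height was 208.3. I'll release and rise.

>>> apply_moves(
  rows=[
    [0, 0, 0, 0, 0, 0],
    [0, 0, 0, 0, 0, 0],
    [0, 0, 0, 0, 0, 0],
    [0, 0, 0, 0, 0, 0],
    [0, 0, 0, 0, 0, 0],
    [0, 0, 0, 0, 0, 0],
  ],
  jaw=32,
)

```text
t: 15.75
tcp_pos: [525.1, -449.6, 207.9]
orientation: [3.142, 0.0, -1.336]
wrist_force: [-0.1, 0.1, 0.7]
gripper_width: 31.4
grip_force: 0.0
```

>>> apply_moves(
  rows=[
    [0, 0, -8, 0, 0, 0],
    [0, 0, -20, 0, 0, 0],
    [0, 0, -40, 0, 0, 0],
    [0, 0, -75, 0, 0, 0],
    [0, 0, -110, 0, 0, 0],
    [0, 0, -150, 0, 0, 0],
    [-60, 0, -190, 0, 0, 0],
    [-100, 20, -200, 0, 0, 0],
    [-140, 40, -200, 0, 0, 0],
    [-140, 40, -200, 0, 0, 0],
    [-140, 40, -200, 0, 0, 0],
    [-140, 40, -200, 0, 0, 0],
    [-140, 40, -200, 0, 0, 0],
  ],
)

```text
t: 16.83
tcp_pos: [453.7, -322.8, 409.6]
orientation: [-3.139, -0.002, -1.336]
wrist_force: [0.4, -0.1, -0.0]
gripper_width: 31.7
grip_force: 0.0
```

```bash
python3 - <<'E'
from h import *
import cv2
a=cams.capture("side").astype(int); g=a.mean(2).astype(int)
cv2.imwrite("pics/fin.png",a[:,:,::-1].astype(np.uint8))
for z in (20,24,41,58): print(z,proj("side",(524.65,-450.2,z)))
for r in range(318,348): print(r,g[r,440:464])
E
```

```text
20 [450.18009065 343.56037669]
24 [450.53428196 341.53409156]
41 [452.05892078 332.81181955]
58 [453.61558342 323.90634318]
318 [178 240 240 237 190 173 229 230 229 218 218 219 218 217 218 217 217 217
 217 218 216 217 217 218]
319 [193 210 231 225 175 171 191 199 203 217 232 219 218 218 217 217 218 217
 219 217 216 216 217 217]
320 [241 231 181 176 175 158 121 142 184 212 231 231 216 218 217 217 217 218
 216 217 217 218 217 217]
321 [239 233 171 174 173 144 126 179 132 214 227 227 212 213 214 216 218 218
 218 215 218 217 217 217]
322 [219 184 174 175 173 138 171 143 116 228 138 140  51  88  82 166 214 217
 217 217 217 217 217 218]
323 [197 196 175 174 171 156 169 106 141 138  57  48  48  45  49  46  84 212
 217 218 217 217 218 220]
324 [207 163 173 173 157 183 108 109  96  35  50  50  49  50  49  44  47 127
 217 218 218 218 219 231]
325 [151 162 173 144 172 107 110 101 149  35  54  50  50  47  48  44  46  44
 188 230 220 231 232 230]
326 [144 165 157 184 123 112  96  70  48  12  30  46  51  48  48  50  44  40
 192 231 232 231 232 231]
327 [157 145 178 142 110 113  74  79  31  29  33 
[... 1413 characters left out ...]
 182 138  29  28  22  32  29  36  26  30  27 114 179 163
 194 193 192 191 188 189]
342 [193 195 194 118 193 196  80  33  18  26  31  30  30  31  33 158 201 193
 193 192 192 192 193 192]
343 [195 195 198 165 108 196 163  81  51  38  35  32  31  39  79 196 194 196
 195 191 191 192 193 191]
344 [197 194 194 132  84 153 163 164 130  81  59  61  59 105 161 189 196 194
 197 199 193 194 192 193]
345 [193 194 194 196 131 110 137 163 113 165 167 164 161 165 162 177 131 192
 192 194 196 197 193 164]
346 [140 172 193 193 164 134 124 104 153 152 165 166 167 166 160 120 149 193
 192 192 193 195 193 109]
347 [123 123 142 173 192 161 144 116 125 130 132 135 134 131 131 127 194 196
 193 194 192 194 121  67]
```

The black grip's top is at (453.3,324.5), against (453.6,323.9) predicted for the seated pin, and its collar lies on the lug. I'm handing the job in.

```bash
python3 -c "
from plant import manip
print(manip.hand_in())"
```

```text
the job is handed in; nothing more can be done
None
```

The tray is swung home against its stop, the lock pin is seated in the lug and released, and the job is handed in at about 17 s; the hand-in gave no verdict back, and I did not check the cuvettes or the bystanders in the final picture.

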